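# Present the stencil plate over the end of the packing ledge

## Task

Using only the fingertips, without pinching or lifting anything, first push the steel stencil plate back flat against the low fence at the rear of the ledge. Then push it along the fence towards the open tray until about 40 mm, roughly a quarter of its length, sticks out past that end of the ledge, so that the packer can take it by its edge, and leave it lying there flush with the fence. Leave the carton bundle and the two dropper bottles alone.

Things in the scene. Friction and masses are not known exactly. Their poses are not given: they have to be found in the camera images.
- ledge: Fixed plywood step, 280 mm long (y) by 170 mm deep (x), flat top 50 mm above the table. A fence 8 mm thick, 14 mm high above the top, runs along the whole rear side; its face towards the plate is at x = +77 mm. The ends (y = +140, -140 mm) and the front are open. Origin: centre of the underside; x points to the fence, away from the robot, within 0.2 rad of the robot's x; z up.
- plate: Flat steel plate with six dark slot marks, 90 mm (x) by 150 mm (y), 6 mm thick, 0.15 to 0.3 kg, loose on the ledge, 25 to 50 mm off the fence and up to 0.2 rad askew; slides under 1 to 3 N at its edge. Origin: centre of its underside; z up. Flush with the fence its centre is at x = +32 mm of the ledge. Tips off if over half of it sticks out.
- tray: Fixed open white plastic tray with two paper cartons lying in it, 180 mm (x) by 130 mm (y), 40 mm high, on the table beyond one end of the ledge (either the +y or the -y end). It marks the end over which the plate must stick out. Origin: centre of its underside.
- bundle: Loose bundle of five white and green paper cartons, three below and two on top, about 107 mm (x) by 95 mm (y), 60 mm high, on the table beyond the other end of the ledge. To be left alone. Origin: centre of its underside.
- bottle_a: Loose dropper bottle, amber glass with a brass collar and black bulb, 30 mm in diameter, 89 mm high, on the table in front of the ledge (robot's side). To be left alone. Origin: centre of its underside.
- bottle_b: The same kind of dropper bottle, 30 mm in diameter, 89 mm high, on the table behind the ledge, beyond the fence. To be left alone. Origin: centre of its underside.
Not all that is in view belongs to the job. There is more than one size of the plate; the one meant has the size given above. There is more than one size of the tray; the one meant has the size given above.

How it is judged:
By the outcome, as a careful person would: the job done as asked, in the order asked, and still so for the second after the job is handed in, with the robot touching nothing.
It also fails if it takes over 64 s, if anything falls off the work surface, if the arm or the gripper's body presses on something with over 40 N, if the wrist force passes 120 N, or if a joint passes its speed limit or range.

## Robot

A 6-joint arm with a two-finger parallel gripper is mounted at the origin on the work surface. World frame = base frame: x ahead of the robot, y to its left, z up, the work surface at z = 0. Lengths are in m, angles in rad, forces in N, time in s.
With the tool pointing down it reaches from about 0.15 to 0.775 m from the base axis. Payload 6.1 kg.
Tool frame: the origin (TCP) lies midway between the tips of the shut fingers; the grasp point (between the pads) lies 19 mm behind it; z points along the fingers, y is the line along which they close (so a half turn about z gives the same grasp; the last joint's range is limited). The gripper opens to 85 mm and grips with 20 to 120 N. Pads are 22 mm wide; open, the fingers measure 114 mm over their backs; the gripper's body (76 mm by 85 mm) begins 54 mm behind the grasp point. The pads swing forward as they close: fully open they stand 13 mm farther back than shut.
Start: joints at [-1.271, 0.126, -0.04, 1.405, 0, 1.571], TCP at [0.155, -0.502, 0.231] pointing down, gripper open.
Joint ranges: [-2.72, 2.72], [-0.95, 1.95], [-1.27, 1.35], [-1.78, 2.02], [-1.46, 1.47], [-3.14, 3.14]. Speed limits (rad/s): [2.39, 2.39, 3.01, 3.14, 3.14, 3.14].

## Interface

Orientations are given as a unit quaternion [w, x, y, z].
In Python, from station import env gives the robot as it stands.
- The arm moves only by the tool move_arm, never from a script. Its argument "series" is a list of rows, each a list of 5 numbers: the finger opening in m, from 0 to 0.0854, then the shift along the tool's x, y, z in m, then the turn about the tool's z in degrees. A call has 1 to 8 rows; each row is the pose to reach, as a shift and turn from the pose commanded when the call began, along the tool's axes at that moment; what a row does not reach only later rows make up. A row lasts 1/12 s, in which the tool goes at most 41.7 mm and 7.16 degrees, less where a joint would pass 70% of its speed; a pose out of reach is approached as far as the arm can. A call with a gripper value outside its range is refused whole. The fingers move at their own pace and stop on an object; "squeeze" is the grip in N (left out, the last holds). Time passes only in rows, so rows that repeat a pose let the fingers close. It gives the time, the measured TCP pose, the force, the opening and the grip force at its end, in the units of the state.
- env.get_state(): the state, without advancing time (a new reading comes with each control period).
- env.capture(name): name is "scene" or "top" or "wrist"; returns a dict with "img" (420x560x3 uint8, red, green, blue), "mtx" (3x3 intrinsics, pixels), "xyz" and "attitude" of the camera in the world. Camera axes: x right, y down, z forward; pixel columns grow to the right and rows downward; lengths in m; the calibration is good to about 2 mm. A picture is of the moment at which its call begins. There is no depth.
- env.finish_job(): hands the job in; it is judged then, once.
Trained networks look in a picture, given as the dict that the camera call returned (one of the last four; its "shot" number tells which), for a name from the list of things; names that differ only in an ending like _2 or _b are one class to them, and where a whole thing is asked for, a point or a joint stands for the part that bears it (a point fixed in the world has none). Each returns a list of dicts, best first, with "conf" (0 to 1); they miss things now and then, are a little off and sometimes report something else, mostly with a low value. They report only what shows in the picture. A call takes as long as a camera call. They do not tell look-alikes from the thing itself.
- env.look_for(picture, target): "extent" ([left, top, right, bottom] in pixels, round what is visible of it).
- env.tip_of(picture, target): "point" ([column, row] in pixels: a listed point, or the origin of a listed thing).
The state is a dict: "clock": time; "joint_pos": joint angles; "joint_velocities": joint speeds; "joint_torque": joint torques, N m; "tool_pos": TCP position; "tool_rot": TCP orientation; "wrist_force": force on the tool from outside, world axes, zero at the start; "moment": the same for the moment, N m; "finger_gap": opening from 0.0 (shut) to 1.0 (fully open); "gripper_force": force on a finger pad.
Only numpy, scipy, OpenCV 4.12 (cv2) and the standard library are available. Lean on these libraries where they do the work, as an engineer would, in place of code of your own. Each camera call takes 0.05 s, during which the arm holds its last target. There are 200 camera calls.

## Working session

There is one attempt and no reset: what is moved stays moved. The work goes in short steps, Python scripts to look and compute and a tool call to move; the robot and the scene stay as the last step left them, time stands still between calls to the robot, and variables do not carry over. Pictures are saved under pics/ and viewed, at most 10 in all, crops included, and the job is handed in when it is done.

Besides the shell and the picture viewer there is one more tool, called after "Emit:" by a JSON object that holds its "name" and its "arguments". move_arm: Moves the arm, as the interface text tells. Its arguments: {"type":"object","properties":{"series":{"type":"array","items":{"type":"array","items":{"type":"number"}}},"squeeze":{"type":"number"}},"required":["series"]}

```bash
mkdir -p pics; ls; cat > h.py <<'E'
import numpy as np, cv2
from scipy.spatial.transform import Rotation as R
from station import env
def rot(q): q=np.array(q,float); return R.from_quat(q[[1,2,3,0]]).as_matrix() if q.size==4 else q.reshape(3,3)
def save(p,n): cv2.imwrite('pics/'+n,p['img'][:,:,::-1])
def pix2w(p,uv,z):
    uv=np.atleast_2d(uv).astype(float); d=np.c_[uv,np.ones(len(uv))]@np.linalg.inv(np.array(p['mtx'])).T@rot(p['attitude']).T
    o=np.array(p['xyz']); return o+d*((z-o[2])/d[:,2])[:,None]
def w2pix(p,X):
    c=(np.atleast_2d(X)-np.array(p['xyz']))@rot(p['attitude'])@np.array(p['mtx']).T; return c[:,:2]/c[:,2:]
E
python3 - <<'E'
from h import *
s=env.get_state(); print({k:np.round(v,3).tolist() for k,v in s.items()})
for n in ('top','scene'):
    p=env.capture(n); save(p,n+'0.png'); print(n,np.round(p['xyz'],3),np.round(p['attitude'],3),np.round(p['mtx'],1).tolist())
    for t in ('ledge','plate','tray','bundle','bottle_a'):
        print(t,[(np.round(d['conf'],2),np.round(d['extent']).tolist()) for d in env.look_for(p,t)],[(np.round(d['conf'],2),np.round(d['point']).tolist()) for d in env.tip_of(p,t)])
E
```

```text
pics
{'clock': 0.0, 'joint_pos': [-1.271, 0.126, -0.041, 1.405, -0.0, 1.571], 'joint_velocities': [0.001, 0.001, 0.0, -0.0, 0.001, -0.002], 'joint_torque': [0.0, -43.592, 35.292, 0.018, 0.0, -0.0], 'tool_pos': [0.155, -0.501, 0.23], 'tool_rot': [-0.001, 0.989, 0.149, -0.0], 'wrist_force': [0.56, -0.039, -0.34], 'moment': [0.008, 0.027, -0.023], 'gripper_force': 0.0, 'finger_gap': 0.999}
top [0.432 0.134 1.595] [ 0.034 -0.7    0.713 -0.026] [[504.2, 0.0, 285.2], [0.0, 504.2, 211.6], [0.0, 0.0, 1.0]]
ledge [(np.float64(0.67), [285.0, 179.0, 376.0, 239.0])] [(np.float64(0.62), [327.0, 212.0]), (np.float64(0.38), [419.0, 196.0])]
plate [(np.float64(0.91), [331.0, 254.0, 352.0, 281.0]), (np.float64(0.75), [300.0, 192.0, 352.0, 223.0])] [(np.float64(0.82), [343.0, 268.0]), (np.float64(0.68), [326.0, 206.0])]
tray [(np.float64(0.87), [108.0, 187.0, 179.0, 270.0]), (np.float64(0.62), [211.0, 188.0, 262.0, 253.0])] [(np.float64(0.82), [234.0, 218.0]), (np.float64(0.73), [144.0, 225.0])]
bundle [(np.float64(0.93), [406.0, 177.0, 440.0, 216.0])] [(np.float64(0.57), [420.0, 198.0])]
bottle_a [(n
[... 280 characters left out ...]
9.0, 264.0])] [(np.float64(0.93), [229.0, 232.0])]
plate [(np.float64(0.86), [197.0, 206.0, 266.0, 239.0]), (np.float64(0.58), [206.0, 166.0, 232.0, 194.0])] [(np.float64(0.79), [219.0, 179.0]), (np.float64(0.72), [227.0, 222.0])]
tray [(np.float64(0.97), [416.0, 168.0, 522.0, 259.0]), (np.float64(0.69), [314.0, 187.0, 386.0, 256.0]), (np.float64(0.51), [236.0, 258.0, 251.0, 284.0])] [(np.float64(0.68), [346.0, 226.0]), (np.float64(0.61), [462.0, 220.0])]
bundle [(np.float64(0.95), [82.0, 216.0, 126.0, 263.0])] [(np.float64(0.66), [110.0, 246.0])]
bottle_a [(np.float64(0.75), [236.0, 253.0, 251.0, 287.0]), (np.float64(0.53), [280.0, 165.0, 292.0, 195.0])] [(np.float64(0.74), [242.0, 280.0])]
```

```bash
python3 - <<'E'
import cv2
a=cv2.imread('pics/top0.png')[140:300,90:460]; cv2.imwrite('pics/topc.png',cv2.resize(a,(800,346),interpolation=cv2.INTER_CUBIC))
E
```

```text
(no output)
```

View pics/topc.png

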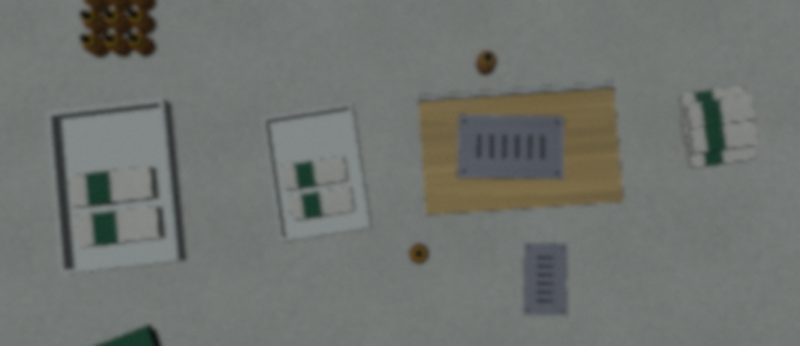

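View pics/scene0.png

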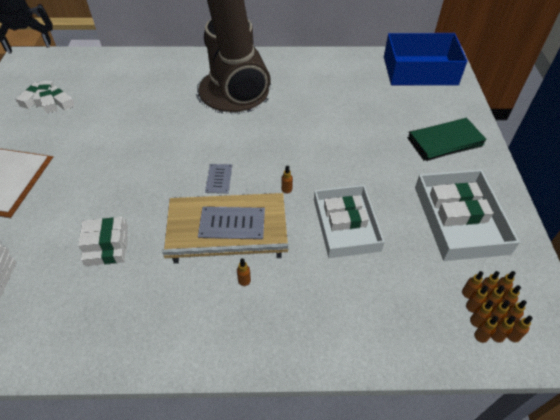

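The top view shows the ledge at about (285..376, 179..239), with the fence on its upper edge and the steel plate lying askew on it near (326,206). The tray is at (236,218), on the +y side. The small plate in front of the ledge and the big tray on the far left are decoys. One bottle is at (283,257) in front of the ledge and the other at (314,170) behind the fence.

```bash
cat >> h.py <<'E'
def mask_plate(p,zone,ledge):
    hsv=cv2.cvtColor(p['img'],cv2.COLOR_RGB2HSV)
E
sed -i '/def mask_plate/,$d' h.py
python3 - <<'E'
from h import *
p=env.capture('top'); hsv=cv2.cvtColor(p['img'],cv2.COLOR_RGB2HSV)
for n,(u,v) in dict(wood=(290,215),plate=(310,200),table=(340,245),tray=(230,200)).items(): print(n,hsv[v,u])
for n,uv,z in (('ledge',(327,212),0),('plate',(326,206),.05),('tray',(234,218),0),('bundle',(420,198),0),('ba',(283,257),0.0),('bb',(314,170),0.04)): print(n,pix2w(p,uv,z).round(3))
m=cv2.inRange(hsv,(8,60,40),(30,255,255)); m[:,:280]=0;m[:,380:]=0;m[:178]=0;m[245:]=0
c=max(cv2.findContours(m,0,2)[0],key=cv2.contourArea); r=cv2.minAreaRect(c); b=cv2.boxPoints(r); w=pix2w(p,b,.05); print('ledge',r,w.round(3).tolist(),[np.linalg.norm(w[i]-w[i-1]).round(3) for i in range(4)],w.mean(0))
h=cv2.drawContours(np.zeros_like(m),[c],-1,255,-1); q=cv2.bitwise_and(h,cv2.bitwise_not(m)); q=cv2.morphologyEx(q,cv2.MORPH_OPEN,np.ones((3,3)))
c=max(cv2.findContours(q,0,2)[0],key=cv2.contourArea); r=cv2.minAreaRect(c); b=cv2.boxPoints(r); w=pix2w(p,b,.056); print('plate',r,w.round(3).tolist(),[np.linalg.norm(w[i]-w[i-1]).round(3) for i in range(4)],w.mean(0))
E
```

```text
wood [ 21 100 115]
plate [110  32  97]
table [ 75  13 121]
tray [ 90  11 136]
ledge [[0.565 0.019 0.   ]]
plate [[0.579 0.025 0.05 ]]
tray [[0.551 0.315 0.   ]]
bundle [[ 0.603 -0.277  0.   ]]
ba [[0.425 0.161 0.   ]]
bb [[0.693 0.059 0.04 ]]
ledge ((330.29345703125, 209.62545776367188), (52.16602325439453, 90.50425720214844), 86.02750396728516) [[0.641, 0.155, 0.05], [0.655, -0.123, 0.05], [0.495, -0.129, 0.05], [0.48, 0.147, 0.05]] [np.float64(0.161), np.float64(0.279), np.float64(0.161), np.float64(0.277)] [0.56787461 0.0124784  0.05      ]
plate ((325.4999694824219, 207.5), (48.99999237060547, 28.999996185302734), -0.0) [[0.531, 0.103, 0.056], [0.62, 0.101, 0.056], [0.617, -0.049, 0.056], [0.528, -0.046, 0.056]] [np.float64(0.15), np.float64(0.089), np.float64(0.15), np.float64(0.089)] [0.5739188  0.02739451 0.056     ]
```

```bash
cat >> h.py <<'E'
def goto(x,y,z,yaw=None):
    s=env.get_state(); T=rot(s['tool_rot']); d=T.T@(np.array([x,y,z])-s['tool_pos']); cy=np.arctan2(T[1,0],T[0,0])
    print('t',round(s['clock'],2),'tcp',np.round(s['tool_pos'],4),'yaw',round(cy,3),'F',np.round(s['wrist_force'],1),'shift mm',np.round(d*1000,1),'turn',None if yaw is None else round(-np.degrees(yaw-cy),2))
E
python3 - <<'E'
from h import *
p=env.capture('wrist'); s=env.get_state(); T=rot(s['tool_rot'])
print(T.T@(np.array(p['xyz'])-s['tool_pos']),T.T@rot(p['attitude']),p['mtx'])
goto(.5,.02,.33,.05)
E
```

```text
[ 0.06514818  0.00064676 -0.14223191] [[ 1.44540203e-04 -9.65668720e-01 -2.59776639e-01]
 [ 9.99999989e-01  1.34426784e-04  5.66966346e-05]
 [-1.98292285e-05 -2.59776644e-01  9.65668729e-01]] [[295.90626678   0.         282.10862784]
 [  0.         295.90626678 215.65297291]
 [  0.           0.           1.        ]]
t 1.2 tcp [ 0.155  -0.5016  0.2313] yaw 0.3 F [-0.5  0.1 -0.4] shift mm [ 483.6 -396.4  -98.7] turn 14.31
```

Emit:
{"name": "move_arm", "arguments": {"series": [[0,0.483,-0.387,-0.01,14.3],[0,0.483,-0.387,-0.01,14.3],[0,0.483,-0.387,-0.01,14.3],[0,0.483,-0.387,-0.01,14.3],[0,0.483,-0.387,-0.01,14.3],[0,0.483,-0.387,-0.01,14.3],[0,0.483,-0.387,-0.01,14.3],[0,0.483,-0.387,-0.01,14.3]], "squeeze": 40}}

```text
clock: 1.87
tool_pos: [0.3403, -0.2274, 0.237]
tool_rot: [0.0, 1.0, 0.025, 0.0]
wrist_force: [0.6, -1.1, 0.1]
finger_gap: 0.002
gripper_force: 0.0
```

```bash
python3 -c "
from h import *
goto(.5,.01,.24,.05)"
```

```text
t 1.87 tcp [ 0.3403 -0.2274  0.237 ] yaw 0.05 F [ 0.6 -1.1  0.1] shift mm [ 171.3 -229.2   -3. ] turn -0.02
```

Emit:
{"name": "move_arm", "arguments": {"series": [[0,0.171,-0.229,-0.003,0],[0,0.171,-0.229,-0.003,0],[0,0.171,-0.229,-0.003,0],[0,0.171,-0.229,-0.003,0],[0,0.171,-0.229,-0.003,0],[0,0.171,-0.229,-0.003,0],[0,0.171,-0.229,-0.003,0],[0,0.171,-0.229,-0.003,0]]}}

```text
clock: 2.53
tool_pos: [0.5018, 0.0128, 0.2389]
tool_rot: [-0.001, 1.0, 0.028, 0.0]
wrist_force: [-0.4, -0.5, -0.3]
finger_gap: -0.002
gripper_force: 0.0
```

```bash
python3 -c "
from h import *
p=env.capture('wrist'); save(p,'w1.png'); np.save('w1.npy',p,allow_pickle=True)
goto(.5,.01,.24,.05)"
```

```text
t 2.58 tcp [0.5003 0.0108 0.2389] yaw 0.055 F [-0.2  0.  -0.3] shift mm [-0.3  0.7 -1.1] turn 0.29
```

View pics/w1.png

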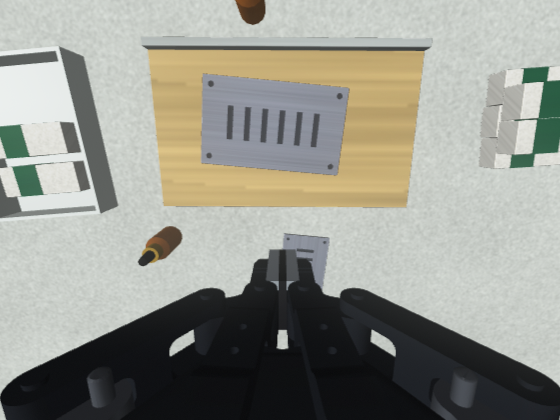

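The wrist view shows the plate with corners near (203,74), (349,88), (337,175) and (202,163). The ledge front edge runs (164,206)–(408,208) and the fence foot lies along row 50. Bottle_a is at (160,246), clear of the push area.

```bash
cat >> h.py <<'E'
def quad(m,p,z):
    c=max(cv2.findContours(m,cv2.RETR_EXTERNAL,2)[0],key=cv2.contourArea); c=cv2.convexHull(c)
    w=pix2w(p,c.reshape(-1,2),z)[:,:2]; r=cv2.minAreaRect((w*1000).astype(np.float32)); b=cv2.boxPoints(r)
    e=b-np.roll(b,1,0); l=np.linalg.norm(e,axis=1); i=np.argmax(l); v=e[i]*np.sign(e[i][1]); return np.array(r[0]),l.round(1),np.arctan2(-v[0],v[1])
def seg(p,plo=(100,25,60),phi=(130,90,210)):
    hsv=cv2.cvtColor(p['img'],cv2.COLOR_RGB2HSV)
    return cv2.inRange(hsv,(8,60,60),(30,255,255)),cv2.inRange(hsv,plo,phi),hsv
# ledge frame (mm, world): set after measuring
E
python3 - <<'E'
from h import *
p=np.load('w1.npy',allow_pickle=True).item(); wd,pl,hsv=seg(p)
for uv in ((280,90),(215,150),(180,100),(280,42),(300,240)): print(hsv[uv[1],uv[0]])
wd[:45]=0; wd[212:]=0; wd[:,:140]=0; wd[:,440:]=0
pl[:60]=0; pl[190:]=0; pl[:,:190]=0; pl[:,360:]=0
pl=cv2.morphologyEx(cv2.morphologyEx(pl,cv2.MORPH_CLOSE,np.ones((7,7))),cv2.MORPH_OPEN,np.ones((5,5)))
print('ledge',quad(wd,p,.05)); print('plate',quad(pl,p,.056))
print('front',pix2w(p,[(164,206),(408,208)],.05).round(4),'fencefoot',pix2w(p,[(150,50),(424,50)],.05).round(4),'fencetop',pix2w(p,[(143,47),(430,47),(143,38),(431,38)],.064).round(4))
print('plate c',pix2w(p,[(203,73),(349,88),(337,175),(202,163)],.056).round(4))
E
```

```text
[111  25 161]
[113  19 158]
[ 21 103 193]
[ 80   8 192]
[109  23 152]
ledge (array([570.50402832,  13.08811951]), array([161.8, 278.3, 161.8, 278.3], dtype=float32), np.float32(0.050934244))
plate (array([578.33068848,  16.78865433]), array([121.2,  83. , 121.2,  83. ], dtype=float32), np.float32(-0.027988397))
front [[ 0.482   0.1472  0.05  ]
 [ 0.4955 -0.1329  0.05  ]] fencefoot [[ 0.6433  0.1537  0.05  ]
 [ 0.6586 -0.1219  0.05  ]] fencetop [[ 0.6423  0.1544  0.064 ]
 [ 0.6577 -0.1213  0.064 ]
 [ 0.6501  0.1539  0.064 ]
 [ 0.6654 -0.1209  0.064 ]]
plate c [[ 0.6239  0.0991  0.056 ]
 [ 0.6182 -0.0494  0.056 ]
 [ 0.5293 -0.0464  0.056 ]
 [ 0.534   0.1013  0.056 ]]
```

```bash
cat >> h.py <<'E'
LO=np.array([574.5,13.3]); LY=.052
LR=np.array([[np.cos(LY),-np.sin(LY)],[np.sin(LY),np.cos(LY)]])
def loc(w): return (np.asarray(w)[...,:2]*1000-LO)@LR
def gol(x,y,z):
    X=(LO+LR@[x,y])/1000; print('now local',loc(env.get_state()['tool_pos']).round(1)); goto(X[0],X[1],z,LY)
E
python3 -c "
from h import *
gol(-70,5,.0535)"
```

```text
now local [-74.3   1.3]
t 2.58 tcp [0.5003 0.0108 0.2389] yaw 0.055 F [-0.2  0.  -0.3] shift mm [  4.4  -3.6 185.4] turn 0.17
```

Emit:
{"name": "move_arm", "arguments": {"series": [[0,0.004,-0.004,0.04,0],[0,0.004,-0.004,0.08,0],[0,0.004,-0.004,0.12,0],[0,0.004,-0.004,0.15,0],[0,0.004,-0.004,0.17,0],[0,0.004,-0.004,0.18,0],[0,0.004,-0.004,0.185,0],[0,0.004,-0.004,0.185,0]]}}

```text
clock: 3.25
tool_pos: [0.5025, 0.0118, 0.0545]
tool_rot: [0.0, 1.0, 0.025, -0.0]
wrist_force: [0.8, 0.3, 0.7]
finger_gap: 0.0
gripper_force: 0.0
```

```bash
python3 -c "
from h import *
gol(-24,5,.0535)"
```

```text
now local [-72.    2.2]
t 3.25 tcp [0.5025 0.0118 0.0545] yaw 0.049 F [0.8 0.3 0.7] shift mm [48.  -2.9  1. ] turn -0.15
```

Emit:
{"name": "move_arm", "arguments": {"series": [[0,0.004,-0.002,0.0015,0],[0,0.01,-0.003,0.0015,0],[0,0.016,-0.003,0.0015,0],[0,0.021,-0.003,0.0015,0],[0,0.026,-0.003,0.0015,0],[0,0.031,-0.003,0.0015,0],[0,0.035,-0.003,0.0015,0],[0,0.038,-0.003,0.0015,0]]}}

```text
clock: 3.92
tool_pos: [0.5404, 0.0171, 0.0541]
tool_rot: [0.0, 1.0, 0.025, -0.001]
wrist_force: [-7.1, -1.8, 8.5]
finger_gap: 0.003
gripper_force: 5.8
```

```bash
python3 -c "
from h import *
gol(-24,5,.053)
p=env.capture('wrist'); save(p,'w2.png')"
```

```text
now local [-33.9   5.6]
t 3.92 tcp [0.5404 0.0171 0.0541] yaw 0.05 F [-7.1 -1.8  8.5] shift mm [9.9 0.5 1. ] turn -0.1
```

View pics/w2.png

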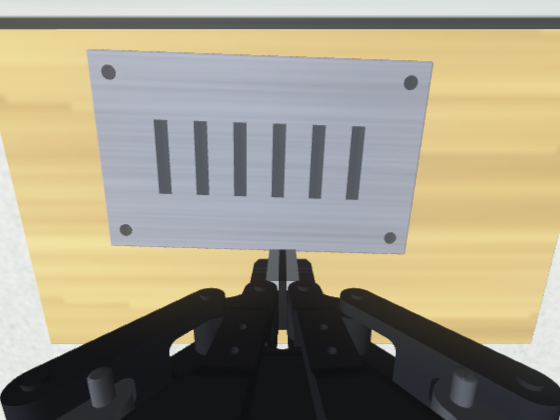

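The plate is now being pushed. Its rear corners are at (88,50) and (432,62), the front corners at (111,244) and (405,253), and the fence foot is at row 28. The fingertip sits at the front edge (283,250).

```bash
python3 -c "
from h import *
s=env.get_state();print(s['wrist_force'].round(1) if hasattr(s['wrist_force'],'round') else s['wrist_force'])
p=env.capture('wrist'); print(loc(pix2w(p,[(88,50),(432,62),(405,253),(111,244)],.056)).round(1), loc(pix2w(p,[(2,29),(556,29)],.05)).round(1),w2pix(p,[s['tool_pos']]))"
```

```text
[-5.6 -1.1  8. ]
[[ 67.5  87.4]
 [ 62.6 -59.9]
 [-25.6 -57.7]
 [-20.5  91. ]] [[  77.3  127.1]
 [  77.  -115.2]] [[280.72933543 265.7406539 ]]
```

Emit:
{"name": "move_arm", "arguments": {"series": [[0,0.001,0,-0.0012,0],[0,0.004,0,-0.0012,0],[0,0.006,0,-0.0012,0],[0,0.008,0,-0.0012,0],[0,0.009,0,-0.0012,0],[0,0.01,0,-0.0012,0]]}}

```text
clock: 4.52
tool_pos: [0.5504, 0.0176, 0.0546]
tool_rot: [0.0, 1.0, 0.025, -0.0]
wrist_force: [-5.9, -0.7, 6.1]
finger_gap: -0.002
gripper_force: 4.2
```

```bash
python3 -c "
from h import *
gol(-24,5,.053)
p=env.capture('wrist'); save(p,'w3.png')"
```

```text
now local [-23.8   5.6]
t 4.52 tcp [0.5504 0.0176 0.0546] yaw 0.05 F [-5.9 -0.7  6.1] shift mm [-0.2  0.6  1.6] turn -0.1
```

View pics/w3.png

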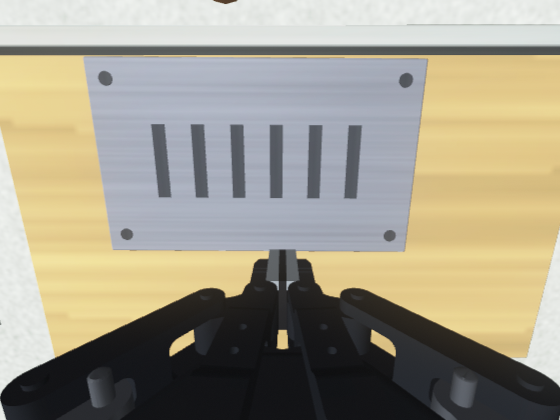

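The plate is nearly flush. Its rear edge is at rows 57–60 and the fence foot at row 55, leaving a gap of about 1–2 mm. I'll push a few mm more and watch the force.

Emit:
{"name": "move_arm", "arguments": {"series": [[0,0.001,0,0,0],[0,0.002,0,0,0],[0,0.003,0,0,0],[0,0.004,0,0,0]]}}

```text
clock: 4.9
tool_pos: [0.5526, 0.0177, 0.0544]
tool_rot: [0.0, 1.0, 0.025, -0.002]
wrist_force: [-13.6, -1.1, 11.2]
finger_gap: -0.001
gripper_force: 9.2
```

```bash
python3 -c "
from h import *
gol(-24,5,.053)"
```

```text
now local [-21.7   5.6]
t 4.9 tcp [0.5526 0.0177 0.0544] yaw 0.05 F [-13.6  -1.1  11.2] shift mm [-2.3  0.6  1.4] turn -0.1
```

Emit:
{"name": "move_arm", "arguments": {"series": [[0,0.001,0,0,0],[0,0.002,0,0,0],[0,0.002,0,0,0]]}}

```text
clock: 5.15
tool_pos: [0.5527, 0.0177, 0.0544]
tool_rot: [0.0, 1.0, 0.025, -0.004]
wrist_force: [-18.2, -1.4, 15.4]
finger_gap: 0.002
gripper_force: 11.6
```

```bash
python3 -c "
from h import *
gol(-50,5,.053)
p=env.capture('wrist'); save(p,'w4.png')"
```

```text
now local [-21.5   5.5]
t 5.15 tcp [0.5527 0.0177 0.0544] yaw 0.05 F [-18.2  -1.4  15.4] shift mm [-28.5   0.6   1.6] turn -0.11
```

View pics/w4.png

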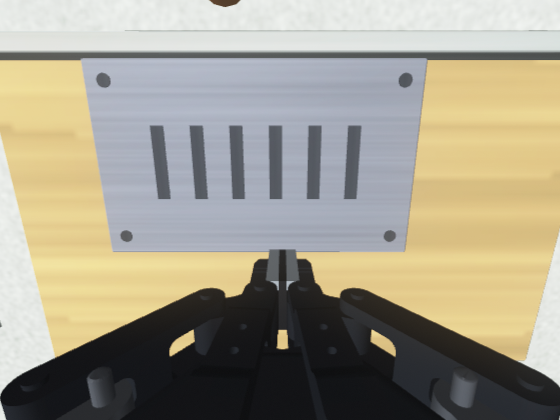

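The plate is now flush, with its rear edge level on row 58 right at the fence and its front edge on row 251. I'll back off, rise and go round to the trailing (-y) edge.

```bash
python3 -c "
from h import *
p=env.capture('wrist'); print(loc(pix2w(p,[(82,58),(427,58),(405,251),(113,251)],.056)).round(1))
gol(32,-98,.1)"
```

```text
[[ 76.2  90.3]
 [ 76.  -57.4]
 [-12.7 -57.7]
 [-12.5  90.7]]
now local [-21.5   5.5]
t 5.25 tcp [0.5527 0.0177 0.0544] yaw 0.05 F [-16.4  -1.7  15.2] shift mm [ 53.4 103.4 -46. ] turn -0.11
```

Emit:
{"name": "move_arm", "arguments": {"series": [[0,-0.006,0,0,0],[0,-0.016,0,-0.004,0],[0,-0.02,0,-0.03,0],[0,-0.01,0.02,-0.055,0],[0,0.01,0.05,-0.055,0],[0,0.03,0.08,-0.055,0],[0,0.048,0.104,-0.055,0],[0,0.048,0.104,-0.055,0]]}}

```text
clock: 5.92
tool_pos: [0.6131, -0.0873, 0.1093]
tool_rot: [0.001, 1.0, 0.023, 0.002]
wrist_force: [-0.2, 0.4, 0.5]
finger_gap: 0.0
gripper_force: 0.0
```

```bash
python3 -c "
from h import *
gol(32,-98,.0545)
p=env.capture('wrist'); save(p,'w5.png'); np.save('w5.npy',p,allow_pickle=True)"
```

```text
now local [  33.3 -102.5]
t 5.92 tcp [ 0.6131 -0.0873  0.1093] yaw 0.047 F [-0.2  0.4  0.5] shift mm [-1.5 -4.5 54.8] turn -0.31
```

View pics/w5.png

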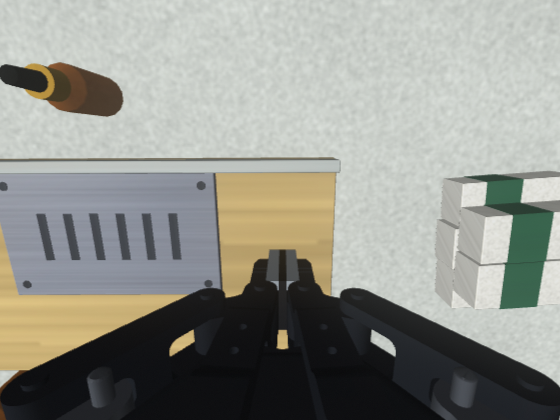

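The plate is still flush against the fence, with its trailing edge at column 217 (rows 172–294). The fingertip at (283,262) is over bare wood between that edge and the ledge end. I'll descend there and push towards +y.

Emit:
{"name": "move_arm", "arguments": {"series": [[0,-0.001,0,0.025,-0.3],[0,-0.001,0,0.045,-0.3],[0,-0.001,0,0.053,-0.3],[0,-0.001,0,0.0545,-0.3],[0,-0.001,-0.01,0.0545,-0.3],[0,-0.001,-0.02,0.0545,-0.3],[0,-0.001,-0.024,0.0545,-0.3],[0,-0.001,-0.028,0.0545,-0.3]]}}

```text
clock: 6.63
tool_pos: [0.608, -0.0543, 0.0562]
tool_rot: [0.0, 1.0, 0.028, 0.001]
wrist_force: [0.2, 0.6, 0.2]
finger_gap: 0.0
gripper_force: 0.0
```

```bash
python3 -c "
from h import *
gol(32,15,.0545)"
```

```text
now local [ 29.9 -69.2]
t 6.63 tcp [ 0.608  -0.0543  0.0562] yaw 0.057 F [0.2 0.6 0.2] shift mm [  2.5 -84.2   1.7] turn 0.27
```

Emit:
{"name": "move_arm", "arguments": {"series": [[0,0.002,0.004,0,0.3],[0,0.002,0.005,0.002,0.3],[0,0.002,0.004,0.002,0.3],[0,0.002,-0.004,0.002,0.3],[0,0.002,-0.012,0.002,0.3],[0,0.002,-0.02,0.002,0.3],[0,0.002,-0.026,0.002,0.3],[0,0.002,-0.03,0.002,0.3]]}}

```text
clock: 7.3
tool_pos: [0.6075, -0.0244, 0.0527]
tool_rot: [-0.0, 1.0, 0.026, -0.0]
wrist_force: [0.4, -0.6, -1.6]
finger_gap: 0.004
gripper_force: 0.5
```

```bash
python3 -c "
from h import *
gol(32,15,.0545)
p=env.capture('wrist'); save(p,'w6.png')"
```

```text
now local [ 31.  -39.4]
t 7.3 tcp [ 0.6075 -0.0244  0.0527] yaw 0.051 F [ 0.4 -0.6 -1.6] shift mm [  1.  -54.4  -1.8] turn -0.05
```

View pics/w6.png

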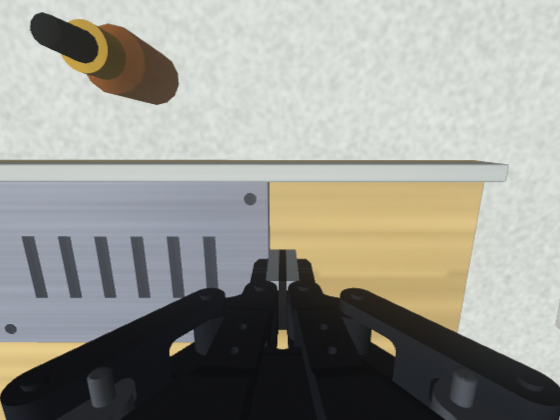

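The plate is sliding along the fence. Its trailing edge (column 269) sits against the fingertip and its rear edge is still level at row 182.

```bash
python3 -c "
from h import *
p=env.capture('wrist'); print(env.get_state()['wrist_force'],loc(pix2w(p,[(269,182),(270,250)],.056)).round(1),loc(pix2w(p,[(484,182),(459,332)],.05)).round(1), loc(env.get_state()['tool_pos']))"
```

```text
[ 0.18410217 -0.54694466 -0.36374297] [[ 75.4 -33.4]
 [ 41.1 -33.5]] [[  74.4 -139. ]
 [ -11.1 -140. ]] [ 31.0994368  -39.33223483]
```

Emit:
{"name": "move_arm", "arguments": {"series": [[0,0.001,-0.006,0,0],[0,0.001,-0.013,0,0],[0,0.001,-0.02,0,0],[0,0.001,-0.027,0,0],[0,0.001,-0.034,0,0],[0,0.001,-0.041,0,0],[0,0.001,-0.046,0,0],[0,0.001,-0.049,0,0]]}}

```text
clock: 8.07
tool_pos: [0.6059, 0.0242, 0.0528]
tool_rot: [0.0, 1.0, 0.025, -0.0]
wrist_force: [-2.5, -4.7, 2.0]
finger_gap: 0.002
gripper_force: 2.3
```

```bash
python3 -c "
from h import *
gol(32,24,.054)
p=env.capture('wrist'); save(p,'w7.png')"
```

```text
now local [31.9  9.3]
t 8.07 tcp [0.6059 0.0242 0.0528] yaw 0.051 F [-2.5 -4.7  2. ] shift mm [  0.1 -14.7  -1.2] turn -0.07
```

View pics/w7.png

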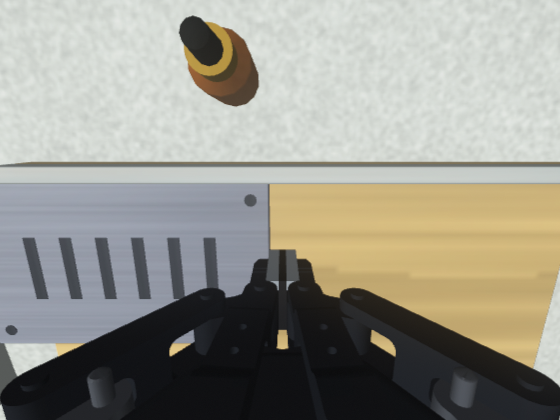

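The plate is still flush, its trailing edge is at column 269, and it now overhangs the far end by about 25 mm. It needs about 15 mm more.

Emit:
{"name": "move_arm", "arguments": {"series": [[0,0,-0.004,0,0],[0,0,-0.008,0,0],[0,0,-0.011,0,0],[0,0,-0.013,0,0],[0,0,-0.0145,0,0],[0,0,-0.015,0,0],[0,0,-0.015,0,0]]}}

```text
clock: 8.7
tool_pos: [0.6056, 0.0347, 0.0528]
tool_rot: [-0.002, 1.0, 0.028, -0.0]
wrist_force: [-2.8, -3.8, -0.3]
finger_gap: -0.003
gripper_force: 1.5
```

```bash
python3 -c "
from h import *
p=env.capture('wrist'); print(loc(pix2w(p,[(269,183)],.056)).round(1))
gol(-40,60,.2)"
```

```text
[[76.1 25.4]]
now local [32.2 19.8]
t 8.75 tcp [0.6056 0.0347 0.0528] yaw 0.057 F [-2.6 -2.4  0.2] shift mm [ -72.   -41.1 -147.1] turn 0.27
```

Emit:
{"name": "move_arm", "arguments": {"series": [[0,0,0.006,0,0],[0,0,0.015,0,0],[0,0,0.015,-0.04,0],[0,-0.02,0,-0.08,0],[0,-0.05,-0.03,-0.115,0],[0,-0.075,-0.06,-0.14,0],[0,-0.085,-0.08,-0.15,0],[0,-0.085,-0.08,-0.15,0]]}}

```text
clock: 9.42
tool_pos: [0.5228, 0.065, 0.2041]
tool_rot: [-0.016, 0.998, 0.054, 0.001]
wrist_force: [1.0, -0.4, -0.3]
finger_gap: 0.001
gripper_force: 0.0
```

```bash
python3 -c "
from h import *
gol(32,-10,.1)
p=env.capture('wrist'); save(p,'w8.png'); np.save('w8.npy',p,allow_pickle=True)"
```

```text
now local [-49.   54.3]
t 9.42 tcp [0.5228 0.065  0.2041] yaw 0.108 F [ 1.  -0.4 -0.3] shift mm [ 76.9  71.9 102.2] turn 3.21
```

View pics/w8.png

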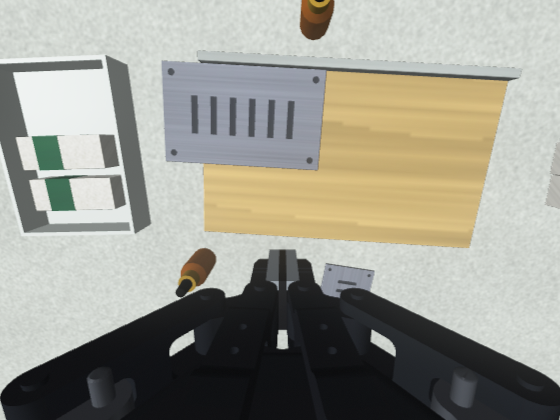

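The plate lies flush with the fence. Its corners are at (162,61), (326,70), (318,170) and (167,161), and it overhangs the tray-side ledge end at column 204. The bottles and tray are untouched. The overhang looks about 35 mm, so I'll measure it numerically.

```bash
cat > m.py <<'E'
from h import *
import sys
for _ in range(6): p=env.capture('wrist')
np.save('w9.npy',p,allow_pickle=True)
hsv=cv2.cvtColor(p['img'],cv2.COLOR_RGB2HSV)
wd=cv2.inRange(hsv,(8,60,60),(30,255,255)); n,l,st,_=cv2.connectedComponentsWithStats(wd); wd=(l==1+np.argmax(st[1:,4])).astype(np.uint8)*255
pl=cv2.inRange(hsv,(103,14,90),(122,60,205)); pl=cv2.morphologyEx(pl,cv2.MORPH_OPEN,np.ones((3,3))); pl[235:]=0
n,l,st,_=cv2.connectedComponentsWithStats(pl); pl=(l==1+np.argmax(st[1:,4])).astype(np.uint8)*255
for n_,m,z in (('plate',pl,.056),('wood',wd,.05)):
    c=max(cv2.findContours(m,0,2)[0],key=cv2.contourArea); c=cv2.convexHull(c); q=cv2.approxPolyDP(c,6,True).reshape(-1,2); print(n_,q.tolist()); print(loc(pix2w(p,q,z)).round(1).tolist())
c,l,a=quad(pl,p,.056); print('plate centre',loc(c/1000),l,'yaw rel',a-LY)
gol(32,-10,.1)
E
python3 m.py
```

```text
plate [[158, 59], [323, 67], [315, 169], [163, 160]]
[[75.6, 173.7], [76.3, 27.9], [-12.6, 27.5], [-12.5, 173.8]]
wood [[201, 163], [326, 69], [510, 79], [469, 248], [202, 231]]
[[-13.9, 138.8], [76.0, 24.6], [75.9, -138.8], [-84.8, -137.9], [-84.2, 139.0]]
plate centre [ 31.8370881  100.57231197] [ 89.4 148.3  89.4 148.3] yaw rel 0.0013240837
now local [-48.7  53.5]
t 9.77 tcp [0.5231 0.0642 0.1992] yaw 0.107 F [-0.1 -0.8 -0.3] shift mm [77.4 70.7 96.9] turn 3.13
```

The overhang is about 35.5 mm, so it needs about 4.5 mm more with the same push.

Emit:
{"name": "move_arm", "arguments": {"series": [[0,0.03,0.04,0.03,3.1],[0,0.06,0.07,0.06,3.1],[0,0.077,0.071,0.09,3.1],[0,0.077,0.071,0.1,3.1],[0,0.077,0.071,0.1,3.1],[0,0.077,0.071,0.1,3.1]]}}

```text
clock: 10.27
tool_pos: [0.6055, 0.0047, 0.0961]
tool_rot: [-0.015, 1.0, 0.026, -0.004]
wrist_force: [-0.6, 0.3, 0.7]
finger_gap: -0.001
gripper_force: 0.0
```

```bash
python3 -c "
from h import *
gol(32,5,.053)"
```

```text
now local [ 30.5 -10.2]
t 10.27 tcp [0.6055 0.0047 0.0961] yaw 0.052 F [-0.6  0.3  0.7] shift mm [  1.9 -13.9  43.6] turn 0.01
```

Emit:
{"name": "move_arm", "arguments": {"series": [[0,0.002,-0.005,0.02,0],[0,0.002,-0.012,0.035,0],[0,0.002,-0.012,0.042,0],[0,0.002,-0.014,0.0435,0],[0,0.002,-0.016,0.0435,0],[0,0.002,-0.018,0.0435,0],[0,0.002,-0.018,0.0435,0],[0,0.002,-0.018,0.0435,0]]}}

```text
clock: 10.93
tool_pos: [0.6081, 0.0246, 0.057]
tool_rot: [-0.015, 1.0, 0.027, -0.001]
wrist_force: [-0.2, -0.1, -0.7]
finger_gap: 0.001
gripper_force: 0.0
```

```bash
python3 -c "
from h import *
gol(32,24.3,.053);print(env.get_state()['tool_rot'])"
```

```text
now local [34.2  9.5]
t 10.93 tcp [0.6081 0.0246 0.057 ] yaw 0.053 F [-0.2 -0.1 -0.7] shift mm [ -2.1 -14.6   4.5] turn 0.08
[-1.46573733e-02  9.99536474e-01  2.66759113e-02 -6.27595705e-04]
```

Emit:
{"name": "move_arm", "arguments": {"series": [[0,-0.001,0,0.002,0],[0,-0.002,-0.002,0.0038,0],[0,-0.002,-0.006,0.004,0],[0,-0.002,-0.009,0.004,0],[0,-0.002,-0.011,0.0042,0],[0,-0.002,-0.013,0.0042,0],[0,-0.002,-0.0145,0.0042,0],[0,-0.002,-0.0145,0.0042,0]]}}

```text
clock: 11.6
tool_pos: [0.6046, 0.0393, 0.0519]
tool_rot: [-0.015, 1.0, 0.027, -0.002]
wrist_force: [-0.4, 0.2, -0.4]
finger_gap: -0.001
gripper_force: 0.3
```

```bash
python3 -c "
from h import *
p=env.capture('wrist')
gol(32,24.3,.053)
print(p['img'][183:190:3,255:290:1].astype(int)@[1,0,-1])"
```

```text
now local [31.5 24.4]
t 11.65 tcp [0.6047 0.0393 0.052 ] yaw 0.053 F [-0.6 -0.7  0.9] shift mm [ 0.5  0.1 -1. ] turn 0.08
[[-15 -14 -14 -14 -14 -14 -15 -14 -15 -15 -14 -13  -9  -4  37  68  68  69
   62  50  50  50  49  50  49  49  50  50  50  50  50  49  49  50  49]
 [-14 -14 -15 -15 -15 -16 -16 -15 -16 -15 -16 -15 -11  -5  47  79  79  80
   80  79  80  80  80  80  80  79  80  80  79  80  80  80  79  80  79]
 [-17 -17 -16 -16 -16 -17 -17 -16 -16 -16 -17 -15 -11  -4  48  80  80  80
   79  79  79  79  79  79  80  79  81  80  81  80  80  80  80  81  81]]
```

Emit:
{"name": "move_arm", "arguments": {"series": [[0,0,0.006,0,0],[0,0,0.015,0,0],[0,0,0.015,-0.04,0],[0,-0.02,0,-0.08,0],[0,-0.05,-0.03,-0.115,0],[0,-0.075,-0.05,-0.14,0],[0,-0.08,-0.06,-0.15,0],[0,-0.08,-0.06,-0.15,0]]}}

```text
clock: 12.32
tool_pos: [0.5244, 0.0637, 0.2089]
tool_rot: [-0.026, 0.999, 0.047, 0.001]
wrist_force: [1.3, 0.5, 0.2]
finger_gap: 0.001
gripper_force: 0.0
```

```bash
python3 m.py
```

```text
plate [[155, 64], [318, 69], [312, 168], [162, 162]]
[[75.5, 178.9], [75.8, 31.9], [-11.2, 31.4], [-12.1, 178.5]]
wood [[204, 166], [320, 70], [511, 76], [472, 247], [206, 232]]
[[-14.8, 138.6], [76.3, 29.8], [76.6, -138.2], [-84.8, -137.9], [-84.4, 138.6]]
plate centre [ 31.84365096 105.30629028] [ 89.4 148.3  89.4 148.3] yaw rel 0.00082572177
now local [-47.1  52.2]
t 12.62 tcp [0.5248 0.063  0.2021] yaw 0.093 F [-0.3 -0.1 -0.1] shift mm [77.  70.4 98.3] turn 2.32
```

```bash
python3 -c "
from h import *
print(env.finish_job())"
```

```text
the job is handed in; nothing more can be done
None
```

The plate now lies flush against the fence (0.001 rad off parallel), sticking out about 40 mm past the tray end. I pushed it in the order asked, kept the arm clear of the bottles and the carton bundle, and handed the job in at about 12.6 s.

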